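Set the drying timer four clicks and start it

ROBOT

A 6-joint arm with a two-finger parallel gripper is mounted at the origin on a cart in front of the work surface, level with it; the furniture and walls round the work are solid. World frame = base frame: x ahead of the robot, y to its left, z up, the work surface at z = 0. Lengths are in m, angles in rad, forces in N, time in s.
With the tool pointing down it reaches from about 0.4 to 0.825 m from the base axis. Payload 7 kg.
Tool frame: the origin (TCP) lies at the centre of the arm's flange, where the gripper is bolted on; the fingertips stand 173 mm ahead of it and the grasp point (between the pads) lies 155 mm ahead of it; z points along the fingers, y is the direction in which the jaws open and shut (so a half turn about z gives the same grasp; the last joint's range is limited). The gripper opens to 85 mm and grips with 20 to 120 N. Pads are 22 mm wide; open, the fingers measure 114 mm over their backs; the gripper's body (76 mm by 85 mm) begins 54 mm behind the grasp point. The pads swing forward as they close: fully open they stand 13 mm farther back than shut.
Start: joints at [1.441, 0.359, 0.012, 0, -1.224, -0.288], TCP at [0.274, 0.617, 0.405] pointing down, gripper open.
Joint ranges: [-3.07, 3.07], [-1.43, 2.12], [-1.02, 1.25], [-3.03, 1.67], [-3.05, -0], [-3.03, 3.03]. Speed limits (rad/s): [2.39, 2.39, 3.01, 3.14, 3.14, 3.14].

INTERFACE

Orientations are given as [roll, pitch, yaw] about the fixed x, y, z axes, in that order (R = Rz(yaw) Ry(pitch) Rx(roll)).
In Python, from workcell import r gives the robot as it stands. Calls block until the motion is done:
- r.reach(position, orientation): joint-space move of the TCP to a pose.
- r.move_l(position, rotation=None, velocity=0.15, f_stop=None): straight line of the TCP; rotation=None keeps the orientation; velocity is the mean speed in m/s. With f_stop (N) it stops when the force on the tool has changed by that much, and returns True; else False.
- r.move_j(angles): joint-space move.
- r.gripper_to(opening, grip_force=None): opening from 0.0 (shut) to 1.0 (fully open); grip_force is the grip in N (None keeps the last); returns when the fingers have stopped.
- r.dwell(seconds).
- r.solve_ik(position, orientation): joint angles nearest the present ones, or None.
- r.sense(): the state.
- r.camera(name): name is "side" or "top"; returns a dict with "img" (420x560x3 uint8, blue, green, red), "K" (3x3 intrinsics, pixels), "k1" (the pictures are not rectified: a ray, as slopes to the right and down, at radius r is drawn at 1 + k1 r^2 times it, then the intrinsics apply), "origin" and "orientation" of the camera in the world. Camera axes: x right, y up, looking along -z (the intrinsics and any distortion apply to the point x, -y, -z); pixel columns grow to the right and rows downward; lengths in m; the calibration is good to about 2 mm. A picture is of the moment at which its call begins. There is no depth.
A pose or a line that the arm cannot do raises r.PlanningError and nothing moves.
- r.close_job(): hands the job in, once; it reports no verdict.
The state is a dict: "t": time; "qpos": joint angles; "joint_velocities": joint speeds; "joint_efforts": joint torques, N m; "eef_pos": TCP position; "orientation": TCP orientation; "ft_force": force on the tool from outside, world axes, zero at the start; "moment": the same for the moment, N m; "finger_gap": opening from 0.0 (shut) to 1.0 (fully open).
Only numpy, scipy, OpenCV 4.12 (cv2) and the standard library are available. Lean on these libraries where they do the work, as an engineer would, in place of code of your own. Each camera call takes 0.05 s, during which the arm holds its last target. There are 200 camera calls.

TASK

Set the oven's drying timer: with a fingertip, push the orange tab of the timer's dial round clockwise (seen from above) exactly four clicks from where it stands, without going a click past or a click the other way at any time, and without pinching the tab. Then press the green start button right down with a fingertip, only once the dial is set, and let it come back up. Leave the tin, the vial and the crucible beside the timer where they stand.

Things in the scene. Friction and masses are not known exactly. Their poses are not given: they have to be found in the camera images.
- timer_unit: Fixed grey timer case with black face plate, 190 mm (its x) by 130 mm (its y), plate 52 mm above the table. Origin: centre of its underside, on the table. The dial's upright axis is 35 mm from it along +x, and the tab's middle plane contains that axis; the green button is at the -x end. White marks show click stops, the heavy one where the dial starts. The amber lamp is for show.
- dial_center (a point): Point on the dial's upright axis, at the upper face of its round grey disc, 64 mm above the table. The disc is 96 mm in diameter. It turns both ways, in clicks.
- tab_face (a point): Middle of the orange tab's trailing (counter-clockwise) flat upright side, the side to push: 31 mm out from the dial's axis, 14 mm above the disc, on the surface; turns with the dial. The tab is a radial fin 10 mm thick, 14 to 44 mm from the axis, from the disc up to 92 mm above the table. At the start it points 60 degrees counter-clockwise of the timer's +x axis, at the heavy mark.
- dial (a joint): Turn of the dial, rad: 0 at the start, growing clockwise seen from above. Click stops every 30 degrees (0.5236 rad): -0.524, 0, 0.524, 1.047, 1.571, 2.094 (four clicks), 2.618 and so on. Let go anywhere it springs to the nearest stop; pushed past half-way it jumps on to the next. A click takes about 0.1 N m, 3 to 4 N at the tab.
- start_top (a point): Centre of the top of the round green start button, 28 mm in diameter, 74 mm above the table when released. Pressed straight down.
- start (a joint): Button travel, m: 0 released, 0.006 fully down; springs back. About 5 N presses it fully down.
- moisture_tin: Round white metal tin with lid, 64 mm diameter, 30 mm high, loose on the table on the right (-y) side of the timer. Origin at the centre of its underside.
- vial: Glass sample vial with red cap, 27 mm diameter, 70 mm high, standing loose on the left (+y) side of the timer. Origin at the centre of its underside.
- crucible: White lidded crucible, 48 mm diameter, 48 mm high, standing loose beyond the timer (+x). Origin at the centre of its underside.

How it is judged:
On the way, in this order (a step that is already met when the one before it is completed fails the run):
1. the dial rests four clicks clockwise of its start (value of joint dial between 1.9644 and 2.2244 rad and velocity of joint dial between -0.1 and 0.1 rad/s), for 0.2 s.
2. the start button is pressed down (value of joint start above 0.0045 m), for 0.05 s.
At the end, for the whole second after the job is handed in: The dial rests at the fourth click stop clockwise (2.094 rad within 0.13), the button has been pressed (at least 4.5 of its 6 mm) and is up again (within 1.5 mm), and the tin, vial and crucible are within 15 mm of where they stood (all of step 1 and value of joint start below 0.0015 m and distance of each of moisture_tin, vial, crucible from where it was at the start of the episode below 0.015 m); the robot touches nothing.
It fails at once if the dial goes past the fourth click (over half-way to the fifth) (value of joint dial above 2.3944 rad).
It fails at once if the dial is turned a click counter-clockwise from its start (value of joint dial below -0.3 rad).
It fails at once if the tab is pinched: the fingers press on both sides of it, over 2 N each (contact force between the fingers and dial_c2 above 2 N and contact force between the fingers and dial_c3 above 2 N).
It fails at once if the start button is pressed while the dial is not at the fourth click (value of joint start above 0.0045 m and not (value of joint dial between 1.8244 and 2.3644 rad)).
It fails at once if the tin, vial or crucible is moved more than 15 mm, lifted or knocked over (distance of any of moisture_tin, vial, crucible from where it was at the start of the episode above 0.015 m or angle between any of moisture_tin, vial, crucible's own z axis and vertical above 0.5 rad).
It also fails if it takes over 45 s, if anything falls off the work surface, if the arm or the gripper's body presses on something with over 40 N, if the wrist force passes 120 N, or if a joint passes its speed limit or range.

## Working session

There is one attempt and no reset: what is moved stays moved. The work goes in short steps, each a Python script; the robot and the scene stay as the last script left them, time stands still between calls to the robot, and variables do not carry over. Pictures are saved under pics/ and viewed, about 8 in all and at most 12, crops included, and the job is handed in when it is done.

```bash
mkdir -p pics
python3 - <<'E'
from workcell import r
import cv2,numpy as np
for n in("top","side"):
    c=r.camera(n); cv2.imwrite(f"pics/{n}0.png",c["img"]); print(n,{k:np.round(v,4).tolist() for k,v in c.items() if k!="img"})
print(r.sense())
E
```

```text
top {'K': [[544.0785, 0.0, 285.5891], [0.0, 544.0785, 214.2775], [0.0, 0.0, 1.0]], 'k1': -0.0826, 'origin': [0.4143, -0.1788, 0.9348], 'orientation': [0.1832, -0.013, -1.5924]}
side {'K': [[407.2454, 0.0, 284.9421], [0.0, 407.2454, 209.782], [0.0, 0.0, 1.0]], 'k1': -0.1253, 'origin': [-0.0765, 0.0267, 0.5333], 'orientation': [0.984, -0.0188, -1.8467]}
{'t': 0.1, 'qpos': array([ 1.44108579e+00,  3.59357020e-01,  1.11515668e-02, -3.18963655e-04,
       -1.22411399e+00, -2.88065799e-01]), 'joint_velocities': array([-0.00037354, -0.00181621,  0.0032512 ,  0.00207501, -0.00067929,
        0.00096825]), 'joint_efforts': array([-1.86868310e-03, -5.84764016e+01,  2.94106418e+01,  6.95445701e+00,
       -3.16206337e-03,  1.79771155e-05]), 'eef_pos': array([0.27381927, 0.61678216, 0.40382876]), 'orientation': array([ 3.14004710e+00, -1.45252819e-04, -4.17884832e-01]), 'ft_force': array([ 0.17326187, -0.59154192,  0.09459606]), 'moment': array([-0.03997003,  0.01439842,  0.0587948 ]), 'finger_gap': 1.001277574923181}
```

View pics/top0.png

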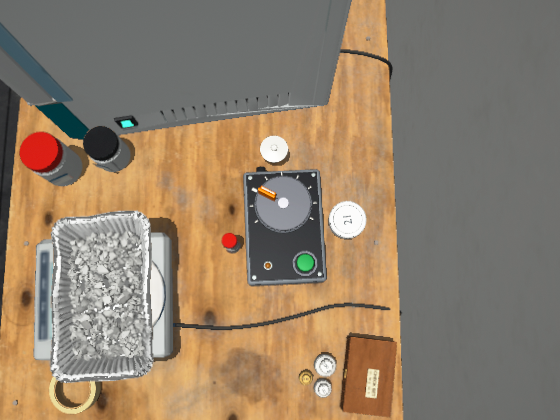

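View pics/side0.png

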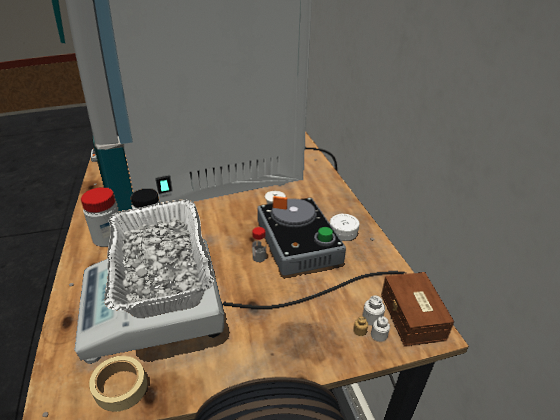

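Top view: dial hub at about (283,203), tab at (264,193), button at (305,263), with the timer's +x pointing up the picture toward the oven. The tin is at (348,220), the vial at (231,242) and the crucible at (274,149). The side view agrees. I'll take precise positions by colour segmentation.

```bash
cat > h.py <<'E'
import cv2,numpy as np
from scipy.spatial.transform import Rotation as Ro
def pix2plane(c,uv,z):
    K=c["K"];d=(np.array(uv,float)-[K[0,2],K[1,2]])/[K[0,0],K[1,1]]
    s=d.copy()
    for _ in range(20): s=d/(1+c["k1"]*(s@s))
    v=Ro.from_euler("xyz",c["orientation"]).apply([s[0],-s[1],-1]);o=np.array(c["origin"])
    return (o+v*(z-o[2])/v[2])[:2]
def proj(c,P):
    p=Ro.from_euler("xyz",c["orientation"]).inv().apply(np.atleast_2d(P)-np.array(c["origin"]))
    s=np.c_[p[:,0],-p[:,1]]/-p[:,2:]; s=s*(1+c["k1"]*(s**2).sum(1,keepdims=True))
    return s*[c["K"][0,0],c["K"][1,1]]+[c["K"][0,2],c["K"][1,2]]
def blob(img,lo,hi,box=None):
    m=cv2.inRange(cv2.cvtColor(img,cv2.COLOR_BGR2HSV),lo,hi)
    if box: k=np.zeros_like(m);k[box[1]:box[3],box[0]:box[2]]=1;m*=k
    n,l,s,ce=cv2.connectedComponentsWithStats(m); i=1+s[1:,4].argmax()
    return ce[i],s[i],(l==i)
E
python3 - <<'E'
from workcell import r
from h import *
C={n:r.camera(n) for n in("top","side")}
import pickle;pickle.dump(C,open("c0.pkl","wb"))
for n,c in C.items():
    box=(220,140,380,300) if n=="top" else (240,180,370,280)
    for nm,lo,hi,z in(("btn",(50,120,40),(75,255,255),.074),("tab",(5,150,120),(20,255,255),.092),("red",(0,180,100),(4,255,255),.07)):
        try:
            ce,s,m=blob(C[n]["img"],lo,hi,box);print(n,nm,ce.round(1),s,pix2plane(c,ce,z).round(4))
        except Exception as e:print(n,nm,e)
c=C["top"]
print("dial",pix2plane(c,(283,203),.064))
for p in((246,173),(319,170),(326,280),(248,283)):print("corner",pix2plane(c,p,.052).round(4))
for nm,p,z in(("tin",(348,220),.03),("vial",(230,241),.07),("cruc",(274,149),.048)):print(nm,pix2plane(c,p,z).round(4))
cv2.imwrite("pics/crop.png",cv2.resize(c["img"][130:300,210:380],None,fx=3.5,fy=3.5,interpolation=cv2.INTER_CUBIC))
E
```

```text
top btn [304.8 262.4] [296 254  18  18 252] [ 0.4954 -0.2222]
top tab [234.2 153.1] [220 140  37  31 612] [ 0.6719 -0.1126]
top red [229.  240.1] [222 233  15  15 179] [ 0.534  -0.1019]
side btn [324.7 233.8] [318 227  15  15 191] [ 0.4891 -0.2202]
side tab [279.8 202.2] [273 196  15  13 137] [ 0.589  -0.1596]
side red [258.3 230.9] [253 227  12   9  81] [ 0.5344 -0.1026]
dial [ 0.59417917 -0.1897595 ]
corner [ 0.6491 -0.129 ]
corner [ 0.6521 -0.2515]
corner [ 0.4682 -0.2568]
corner [ 0.466  -0.1307]
tin [ 0.5698 -0.2996]
vial [ 0.5324 -0.1035]
cruc [ 0.6913 -0.1766]
```

View pics/crop.png

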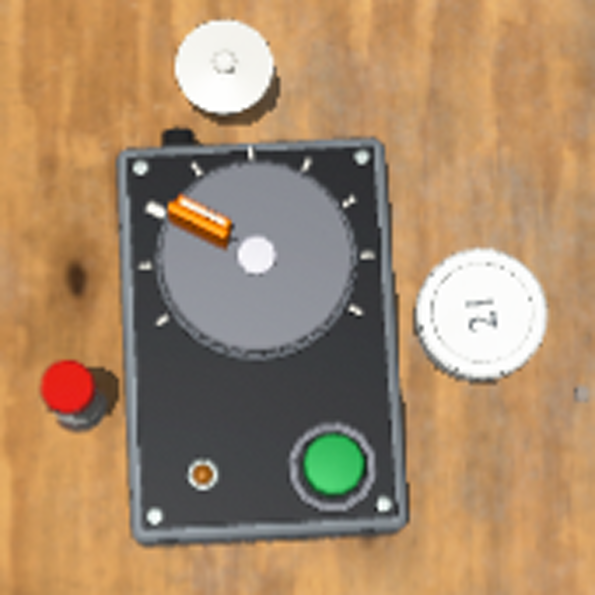

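```bash
cat > geo.py <<'E'
from h import *
import pickle
from scipy.optimize import least_squares
C0=pickle.load(open("c0.pkl","rb"));c=C0["top"]
f=lambda x,y:np.array([x,y])/3.5+[210,130]-.35
S=np.array([pix2plane(c,f(*p),.053) for p in((139,167),(361,157),(383,503),(154,515))])
O=S.mean(0);d=S[0]+S[1]-S[2]-S[3];yaw=np.arctan2(d[1],d[0])
D0=O+.035*np.array([np.cos(yaw),np.sin(yaw)])
D1=pix2plane(c,f(256.5,257.5),.064)
B=np.mean([pix2plane(C0[n],blob(C0[n]["img"],(50,120,40),(75,255,255),b)[0],.073) for n,b in(("top",(280,240,330,290)),("side",(300,215,350,250)))],0)
D=(D0+D1)/2
E
python3 - <<'E'
from geo import *
print("O",O,"yaw",np.degrees(yaw),"D",D0,D1,"B",B)
p=[pix2plane(c,f(*q),.092) for q in((182,197),(230,228),(172,207),(225,236))]
print("tab top",np.round(p,4))
e=p[1]-p[0];print("tab ang",np.degrees(np.arctan2(-e[1],-e[0])))
print("oven base", pix2plane(c,(250,112),0))
from workcell import r
for off in(-90,90):
  for a in (0,30,60,90,112):
    ph=yaw+np.radians(60-a);u=np.array([np.cos(ph),np.sin(ph)]);n=np.array([-u[1],u[0]])
    q=r.solve_ik([*(D+.032*u+.016*n),.070+.173],[np.pi,0,ph+np.radians(off)]);print(off,a,None if q is None else np.round(q,2))
q=r.solve_ik([*B,.24],[np.pi,0,yaw]);print(q)
E
```

```text
O [ 0.56004525 -0.19032044] yaw 1.8099617739984788 D [ 0.59502779 -0.18921499] [ 0.59381181 -0.18964681] B [ 0.49291311 -0.22152207]
tab top [[ 0.6167 -0.156 ]
 [ 0.6019 -0.1776]
 [ 0.6122 -0.1514]
 [ 0.5982 -0.1752]]
tab ang 55.44903397349749
oven base [ 0.77721192 -0.13416125]
-90 0 [ 0.06  0.41 -0.32  0.   -0.84  1.01]
-90 30 [ 0.05  0.43 -0.28  0.   -0.86  0.5 ]
-90 60 [ 0.03  0.45 -0.24  0.   -0.88  0.  ]
-90 90 [ 0.    0.47 -0.22  0.   -0.89 -0.49]
-90 112 [-0.02  0.47 -0.22  0.   -0.89 -0.86]
90 0 [ 0.06  0.41 -0.32 -0.   -0.84 -2.13]
90 30 [ 0.05  0.43 -0.28 -0.   -0.86 -2.64]
90 60 None
90 90 [ 0.    0.47 -0.22  0.   -0.89  2.65]
90 112 [-0.02  0.47 -0.22  0.   -0.89  2.28]
[-5.95376842e-02  3.07294415e-01 -4.91938169e-01  4.44089210e-16
 -7.71563742e-01  1.66192380e+00]
```

```bash
cat > push.py <<'E'
from geo import *
from workcell import r
def pose(a,gap=0,z=.070,rad=.032):   # tool pose with its leading face on the tab's trailing face at dial angle a (deg)
    ph=yaw+np.radians(60-a);u=np.array([np.cos(ph),np.sin(ph)]);n=np.array([-u[1],u[0]])
    return [*(D+rad*u+(.016+gap)*n),z+.173],[np.pi,0,ph-np.pi/2]
def snap(n):
    for k in("top","side"):
        i=r.camera(k)["img"]; b=(210,120,380,300) if k=="top" else (220,150,370,280)
        s=cv2.resize(i[b[1]:b[3],b[0]:b[2]],(400,int(400*(b[3]-b[1])/(b[2]-b[0]))),interpolation=cv2.INTER_CUBIC)
        out=s if k=="top" else np.hstack([np.pad(x,((0,max(0,430-x.shape[0])),(0,0),(0,0)))[:430] for x in(out,s)])
    cv2.imwrite(f"pics/{n}.png",out)
E
python3 - <<'E'
from push import *
r.gripper_to(0,20)
r.reach(*pose(0,.012,.18)); 
print(r.move_l(*pose(0,.012,.070),velocity=.1,f_stop=6))
s=r.sense();print(s["t"],s["eef_pos"],s["ft_force"],s["finger_gap"]);snap("p1")
E
```

```text
False
5.125 [ 0.58515626 -0.14798829  0.24368964] [-2.72357271e-01  4.38885143e-04  6.58653735e-01] 0.0023165972968543194
```

View pics/p1.png

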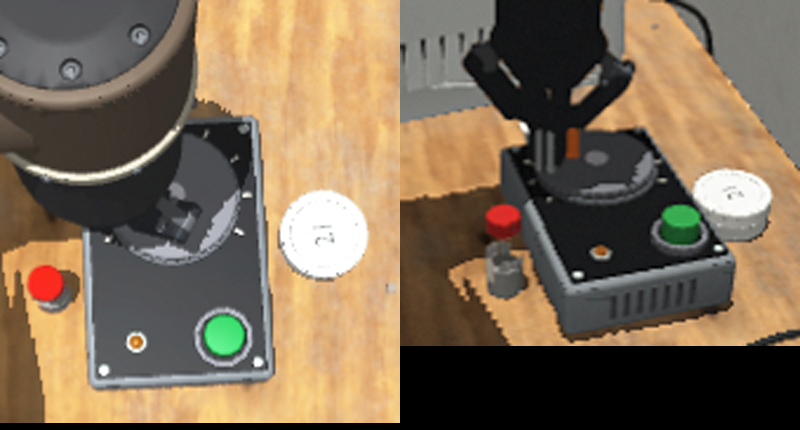

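The side panel shows the closed fingertips just above the disc, on the tab's trailing side: tips at about (545,165), tab at (573,143). The objects are untouched. Next is the first click only.

Run:
```python
from push import *
for a in (-10,-5,0,5,10,15,20,22):
    hit=r.move_l(*pose(a),velocity=.03,f_stop=20);s=r.sense();print(a,hit,round(s["t"],2),s["ft_force"].round(1))
snap("p2")
```

```text
-10 False 5.62 [0.  0.4 0.1]
-5 False 5.88 [1.1 0.4 0.2]
0 False 6.12 [-0.1 -0.3  0.5]
5 False 6.38 [-1.2  0.5  0.4]
10 False 6.62 [-1.9  2.6  1.1]
15 False 6.88 [-0.9  2.  -0. ]
20 False 7.12 [-0.4 -0.5  0.4]
22 False 7.38 [0.3 0.2 0. ]
```

View pics/p2.png

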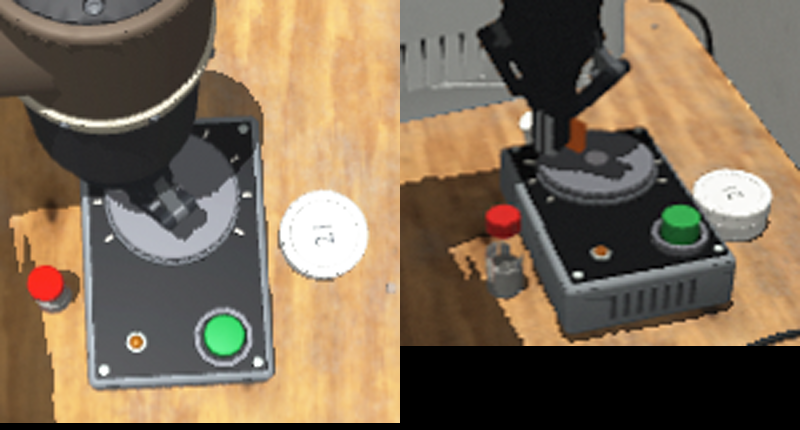

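The force log fits the model: contact near 0–5°, a peak of about 3 N, and the click between 15 and 20°. The tab (577,137) has moved on one stop. I'll push clicks 2 and 3 next, then check before the last.

Run:
```python
from push import *
for a in (30,35,40,45,50,60,65,70,75,80):
    hit=r.move_l(*pose(a),velocity=.03,f_stop=20);s=r.sense();print(a,hit,round(s["t"],2),s["ft_force"].round(1))
snap("p3")
```

```text
30 False 7.79 [-0.6 -0.3 -0.2]
35 False 8.04 [-0.9  0.6  0.7]
40 False 8.29 [-1.2  2.5  0.3]
45 False 8.54 [0.8 1.8 0.1]
50 False 8.79 [0.2 0.3 0.3]
60 False 9.15 [-0.1  0.6  0.5]
65 False 9.4 [-1.2  2.2  0.2]
70 False 9.65 [-0.6  1.8  1. ]
75 False 9.9 [ 0.   0.7 -0.4]
80 False 10.15 [ 0.8 -0.2 -0.2]
```

View pics/p3.png

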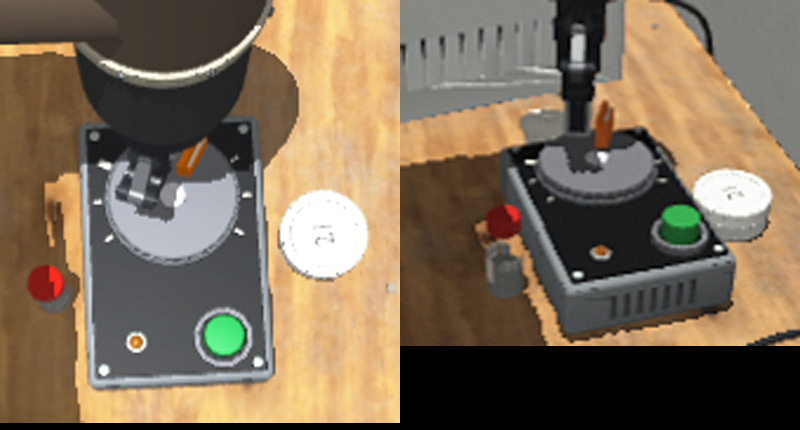

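The top panel shows the tab at (192,157), pointing 30° clockwise of the timer's +x. That's three clicks, leaving the last one, then back off and lift.

Run:
```python
from push import *
for a in (90,95,100,105,109):
    hit=r.move_l(*pose(a),velocity=.03,f_stop=20);s=r.sense();print(a,hit,round(s["t"],2),s["ft_force"].round(1))
r.move_l(*pose(98),velocity=.05)
r.move_l(*pose(98,z=.15),velocity=.15)
r.reach([*B,.15+.173],[np.pi,0,yaw-np.pi/2])
snap("p4");print(r.sense()["t"])
```

```text
90 False 10.61 [1.1 0.3 0.4]
95 False 10.86 [ 0.5  2.3 -0.2]
100 False 11.11 [ 1.3  2.4 -0.4]
105 False 11.36 [-0.4 -0.4 -0.5]
109 False 11.61 [-0.7  0.2  0.7]
13.45
```

View pics/p4.png

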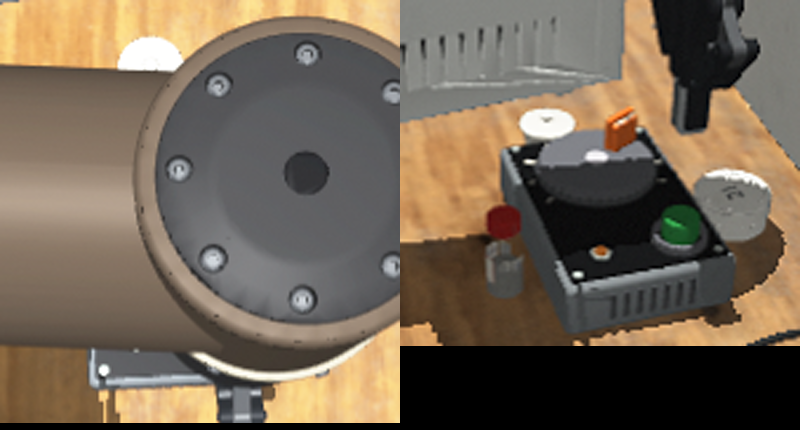

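Run:
```python
from push import *
c=r.camera("side");ce=blob(c["img"],(5,150,60),(20,255,255),(270,180,340,225))[0]
best={}
for k in (3,4,5):
    ph=yaw+np.radians(60-30*k);P=[*(D+.029*np.array([np.cos(ph),np.sin(ph)])),.079];best[k]=np.linalg.norm(proj(c,P)[0]-ce)
print(ce,best,"tip px",proj(c,[*r.sense()["eef_pos"][:2],.15]))
assert min(best,key=best.get)==4
R=[np.pi,0,yaw-np.pi/2]
r.move_l([*B,.080+.173],velocity=.12)
hit=False
for z in(.076,.074,.072,.070,.069,.068,.067):
    hit=r.move_l([*B,z+.173],velocity=.02,f_stop=12);s=r.sense();print(z,hit,(s["eef_pos"][2]-.173).round(4),s["ft_force"].round(1))
    if s["ft_force"][2]>9: break
r.dwell(.2);s=r.sense();print(s["ft_force"].round(1),s["eef_pos"][2]-.173)
```

```text
[302.14705882 198.55882353] {3: np.float64(6.608861624003735), 4: np.float64(0.32167267275338246), 5: np.float64(5.449482509187808)} tip px [[327.54726462 198.16173361]]
0.076 False 0.0763 [ 0.3 -0.2  0.3]
0.074 False 0.0742 [1.1 0.5 1.9]
0.072 False 0.0721 [0.6 0.  2.1]
0.07 False 0.0701 [-0.1  0.3  4.4]
0.069 False 0.0691 [ 0.8 -0.2  4.7]
0.068 False 0.0685 [-0.9  0.5  7.2]
0.067 False 0.0683 [-2.6  2.9 15.9]
[-2.5  2.7 15.4] 0.06831106085600844
```

Dial confirmed at click 4 (0.3 px residual), and the button bottomed out: the force jumped to 15 N at 68.3 mm. Now release, retreat and check.

Run:
```python
from push import *
r.move_l([*B,.15+.173],velocity=.12)
r.reach([.42,.25,.40],[np.pi,0,yaw-np.pi/2])
r.dwell(.3);snap("p5")
for k,box in(("top",(250,170,320,235)),("side",(270,180,340,225))):
    c=r.camera(k)
    ce=blob(c["img"],(5,150,60),(20,255,255),box)[0]
    print(k,{q:round(float(np.linalg.norm(proj(c,[*(D+.029*np.array([np.cos(yaw+np.radians(60-30*q)),np.sin(yaw+np.radians(60-30*q))])),.085 if k=="top" else .079])[0]-ce)),1) for q in(3,4,5)})
    b=(280,240,330,290) if k=="top" else (300,215,350,250)
    print("button px shift",blob(c["img"],(50,120,40),(75,255,255),b)[0]-blob(C0[k]["img"],(50,120,40),(75,255,255),b)[0])
print(r.sense()["t"],r.sense()["ft_force"])
```

```text
top {3: 9.3, 4: 0.2, 5: 9.1}
button px shift [0.03517675 0.00140707]
side {3: 6.6, 4: 0.5, 5: 5.5}
button px shift [-0.0052356   0.03141361]
19.3833 [-0.18216067  0.65197204 -0.11453215]
```

View pics/p5.png

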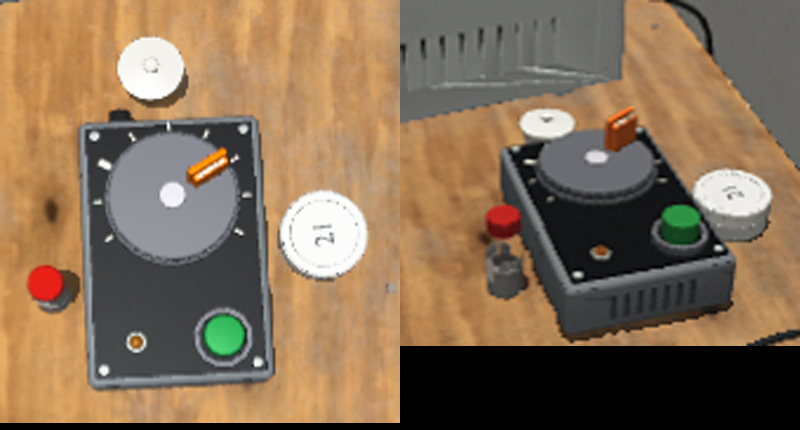

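The tab (208,166) sits at the fourth mark after the heavy one, the button (224,335) is up, and the tin, vial and crucible are where they stood.

```bash
python3 -c "
from workcell import r
print(r.close_job())"
```

```text
the job is handed in; nothing more can be done
None
```

The timer is set and the job is handed in; no verdict is reported. With the gripper shut, I pushed the tab's trailing side round four clicks, backed off and lifted. I confirmed the dial was at click 4 before pressing the start button once.

- **Dial:** the tab's position matches the fourth stop within 0.5 px in both cameras, against 5 to 9 px for the neighbouring stops. The fingers stayed shut, on the trailing side only, and the push forces stayed around 3 N.
- **Button:** it bottomed out with the fingertip at 68.3 mm, about 5.7 mm of travel, with the force jumping to about 16 N. It is up again, within 0.04 px of where it was in both pictures.
- **Tin, vial and crucible:** they look unmoved in the last picture. I checked this by eye and did not measure it.
- **Arm and time:** the arm is clear of everything, with no force on the tool beyond noise. The clock read about 19.4 s of the 45 s allowed.

No check failed. An early reading of the tab's angle, from hand-picked pixels, came out about 6° off the stated 60°. The contact forces and later pictures bore out the stated angle.

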